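Unclamp painted furniture legs and set them out to dry by height

ROBOT

A 6-joint arm with a two-finger parallel gripper is mounted at the origin on the work surface. World frame = base frame: x ahead of the robot, y to its left, z up, the work surface at z = 0. Lengths are in m, angles in rad, forces in N, time in s.
With the tool pointing down it reaches from about 0.225 to 0.875 m from the base axis. Payload 3.4 kg.
Tool frame: the origin (TCP) lies at the very end of the fingers, on their centre line; the grasp point (between the pads) lies 19 mm behind it (grip_depth is the distance from the TCP to the grasp point, in m); x points along the fingers, z is the direction in which the jaws open and shut, and the axes are right-handed (so a half turn about x gives the same grasp; the last joint's range is limited). The gripper opens to 85 mm and grips with 20 to 120 N. Pads are 22 mm wide; open, the fingers measure 114 mm over their backs; the gripper's body (76 mm by 85 mm) begins 54 mm behind the grasp point. The pads swing forward as they close: fully open they stand 13 mm farther back than shut.
Start: joints at [-1.277, 0.276, 1.505, -0, 1.361, -0.121], TCP at [0.232, -0.526, 0.231] pointing down, gripper open.
Joint ranges: [-2.89, 2.89], [-0.75, 2.08], [0.22, 2.7], [-1.18, 4.32], [0.11, 2.71], [-2.7, 2.7]. Speed limits (rad/s): [2.57, 2.57, 3.14, 3.14, 3.14, 3.14].

INTERFACE

Orientations are given as a unit quaternion [w, x, y, z].
In Python, from rig import get_state, get_image, sign_off, grip_depth gives the robot as it stands. The module is installed in compiled form; this text tells all that it offers.
- The arm moves only by the tool arm_command, never from a script. Its argument "series" is a list of rows, each an object with "dp": the shift along the tool's x, y, z scaled (see below), a list of three; "angular": the turn, a rotation vector about the tool's x, y, z scaled (see below), a list of three; "gripper": the finger opening in mm, from 0 to 85.4. A call has exactly 8 rows; each row shifts and turns the pose as measured when the row begins, along the tool's axes as they then stand; what a row does not reach is not made up. The controller multiplies each number of a shift by 0.12 m and each number of a turn by 90 degrees. A row lasts 1/8 s, in which the tool goes at most 62.5 mm and 10.7 degrees, less where a joint would pass 70% of its speed; a pose out of reach is approached as far as the arm can. A call with a number of a shift or a turn outside -1 to 1 is refused whole. A call with a gripper value outside its range is refused whole. The fingers move at their own pace and stop on an object; "grip_force" is the grip in N (left out, the last holds). Time passes only in rows, so rows that do not move let the fingers close, or fill a call up. It gives the time, the measured TCP pose, the force and the opening at its end, in the units of the state.
- get_state(): the state, without advancing time (a new reading comes with each control period).
- get_image(name): name is "scene" or "top"; returns a dict with "image" (400x640x3 uint8, blue, green, red), "depth" (400x640 float32, m along the optical axis (not along the pixel's ray), 0 where there is no reading), "mtx" (3x3 intrinsics, pixels), "view" (4x4, takes a point from world to camera coordinates). Camera axes: x right, y up, looking along -z (the intrinsics and any distortion apply to the point x, -y, -z); pixel columns grow to the right and rows downward; lengths in m; the calibration is good to about 2 mm. A picture is of the moment at which its call begins.
- sign_off(): hands the job in, once; it reports no verdict.
The state is a dict: "clock": time; "qpos": joint angles; "qd": joint speeds; "effort": joint torques, N m; "position": TCP position; "ee_rot": TCP orientation; "contact_force": force on the tool from outside, world axes, zero at the start; "moment": the same for the moment, N m; "width": finger opening in m.
Only numpy, scipy, OpenCV 4.12 (cv2) and the standard library are available. Lean on these libraries where they do the work, as an engineer would, in place of code of your own. Each camera call takes 0.05 s, during which the arm holds its last target. There are 200 camera calls.

TASK

Release the clamping jig: lift its ratchet pawl, then slide the clamp bar all the way back by its black pull post, and leave it back. Then move the three painted furniture legs, one by one and without tipping any over, into the three drying trays, standing upright on their plates, in order of height: the tallest in the tray nearest the clamping jig, the middle one in the middle tray, the shortest in the tray farthest from the jig.

Things in the scene. Friction and masses are not known exactly. Their poses are not given: they have to be found in the camera images.
- leg_tall: sage green furniture leg, upside down on its round steel plate (52 mm across, 8 thick); tapers from 36 mm across to 28, plain 28 mm round over its top 46 mm. Tallest: 150 mm high in all. Origin: centre of the plate's underside, z up. 0.1 to 0.2 kg. Starts anywhere in the jig's row of three (85 mm apart) on a bed 12 mm above the table, its plate caught under the clamp bar's lip: cannot be lifted out
- leg_middle: sage green furniture leg, upside down on its round steel plate (52 mm across, 8 thick); tapers from 36 mm across to 28, plain 28 mm round over its top 46 mm. Middle height: 120 mm high in all. Origin: centre of the plate's underside, z up. 0.1 to 0.2 kg. Starts anywhere in the jig's row of three (85 mm apart) on a bed 12 mm above the table, its plate caught under the clamp bar's lip: cannot be lifted out
- leg_short: sage green furniture leg, upside down on its round steel plate (52 mm across, 8 thick); tapers from 36 mm across to 28, plain 28 mm round over its top 46 mm. Shortest: 90 mm high in all. Origin: centre of the plate's underside, z up. 0.1 to 0.2 kg. Starts anywhere in the jig's row of three (85 mm apart) on a bed 12 mm above the table, its plate caught under the clamp bar's lip: cannot be lifted out
- tray_a: fixed square aluminium drying tray, 74 x 74 mm, 12 high, walls 3 (68 inside), floor 3 thick. Origin: centre of its underside, 30 mm above the table; z up, x and y along its sides. Three alike stand in a row along y, about 90 mm apart, on the wooden drying rack, which stands left or right of the jig; this one is at the rack's left (+y) end
- tray_b: fixed square aluminium drying tray, 74 x 74 mm, 12 high, walls 3 (68 inside), floor 3 thick. Origin: centre of its underside, 30 mm above the table; z up, x and y along its sides. Three alike stand in a row along y, about 90 mm apart, on the wooden drying rack, which stands left or right of the jig; this one is in the middle
- tray_c: fixed square aluminium drying tray, 74 x 74 mm, 12 high, walls 3 (68 inside), floor 3 thick. Origin: centre of its underside, 30 mm above the table; z up, x and y along its sides. Three alike stand in a row along y, about 90 mm apart, on the wooden drying rack, which stands left or right of the jig; this one is at the rack's right (-y) end
- pawl (a joint): hinge of the ratchet pawl, rad: 0 = down, its tooth in the teeth of the clamp's ratchet bar, so the clamp cannot slide back; grows as the nose is lifted, to 1.3; well clear from 0.7. Stiff: stays where it is left, lifts with about 2 N
- pawl_grip (a point): centre of the pawl's black thumb grip (x 16, y 18, z 16 mm), on a stem over the nose, 73 mm above the table when down, 40 mm clear to the teeth below. Axes with the pawl down: x away from the robot, the way the clamp slides back; z up. Hinge line along y at +43 mm x, -28 mm z of it: lifting carries it up and over to +x. Legs' row 85 mm to -x; pull post 110 mm to +y
- clamp (a joint): slide of the clamp bar, m: 0 = closed, its lip over the legs' plates; grows as it slides away from the legs, to the jig's +x, 0.040 = fully back. Friction about 2 N; stays where it is left
- pull_post (a point): point on the axis of the clamp's upright black post (18 mm round, 62 high), 15 mm below its top, 70 mm above the table. Axes: x the way the clamp slides back, z up. While closed the legs' row is 85 mm to -x. The jig is a plywood board 200 x 260 mm with a wooden fence (34 mm high) at the -x side of the legs and the aluminium clamp bar (34 mm high) at the +x side
Mind the look-alikes: they are no part of the job. What is shaped like the leg_middle but orange or pink is not meant. Leave any brown or turquoise look-alike of the leg_short alone.

How it is judged:
By the outcome, as a careful person would: the job done as asked, in the order asked, and still so for the second after the job is handed in, with the robot touching nothing.
It also fails if it takes over 104 s, if anything falls off the work surface, if the arm or the gripper's body presses on something with over 40 N, if the wrist force passes 120 N, or if a joint passes its speed limit or range.

## Working session

There is one attempt and no reset: what is moved stays moved. The work goes in short steps, Python scripts to look and compute and a tool call to move; the robot and the scene stay as the last step left them, time stands still between calls to the robot, and variables do not carry over. Pictures are saved under pics/ and viewed, about 12 in all and at most 16, crops included, and the job is handed in when it is done.

Besides the shell and the picture viewer there is one more tool, called after "Request:" by a JSON object that holds its "fn" and its "kwargs". arm_command: Moves the arm, as the interface text tells. Its arguments: {"type":"object","properties":{"series":{"type":"array","items":{"type":"object","properties":{"dp":{"type":"array","items":{"type":"number"}},"angular":{"type":"array","items":{"type":"number"}},"gripper":{"type":"number"}}}},"grip_force":{"type":"number"}},"required":["series"]}

```bash
mkdir -p pics
python3 - <<'E'
from rig import *
import cv2,numpy as np
s=get_state();print({k:np.round(v,3).tolist() for k,v in s.items()},grip_depth)
for n in("scene","top"):
    r=get_image(n);cv2.imwrite(f"pics/{n}0.png",r["image"]);print(n,r["mtx"].round(1).tolist(),r["view"].round(3).tolist())
    np.savez(f"{n}0.npz",**r)
E
```

```text
{'clock': 0.0, 'qpos': [-1.277, 0.277, 1.506, 0.0, 1.361, -0.121], 'qd': [0.001, 0.0, -0.001, -0.0, -0.001, -0.001], 'effort': [-0.0, -41.677, -24.58, -0.0, 0.011, 0.0], 'position': [0.232, -0.526, 0.23], 'ee_rot': [0.592, 0.387, 0.593, -0.386], 'contact_force': [0.19, 0.554, 0.71], 'moment': [0.019, 0.003, -0.032], 'width': 0.086} 0.0187
scene [[436.4, 0.0, 317.5], [0.0, 436.4, 202.0], [0.0, 0.0, 1.0]] [[0.003, 1.0, -0.007, 0.034], [-0.629, 0.008, 0.777, 0.268], [0.777, 0.002, 0.629, -1.816], [0.0, 0.0, 0.0, 1.0]]
top [[381.3, 0.0, 324.6], [0.0, 381.3, 195.1], [0.0, 0.0, 1.0]] [[-0.12, -0.993, -0.003, 0.033], [0.966, -0.117, 0.231, -0.564], [-0.23, 0.025, 0.973, -0.901], [0.0, 0.0, 0.0, 1.0]]
```

View pics/scene0.png

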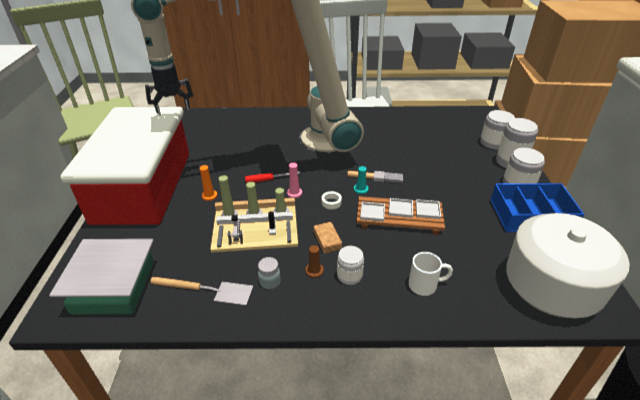

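View pics/top0.png

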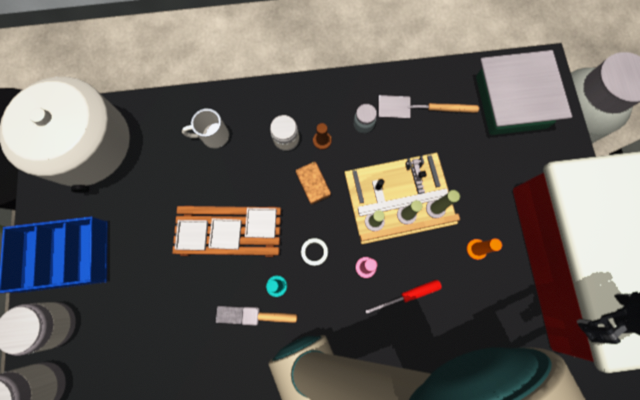

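The scene picture shows three sage legs in the jig at (226,195), (252,197), (281,200), with the tallest on the left in scene, which is -y. The pawl is at about (236,232) and the pull post at about (272,222). The trays are at (372,212), (401,207) and (428,209). The look-alikes are orange (208,183), pink (294,180), turquoise (362,180) and brown (314,262). The top picture shows the jig at (403,195) and the trays at (262,222), (225,234) and (192,235). Next I'll take enlarged crops.

Run:
```python
import cv2
a=cv2.imread("pics/scene0.png")[165:255,200:310];b=cv2.imread("pics/top0.png")[145:250,335:470]
cv2.imwrite("pics/c1.png",cv2.resize(a,None,fx=6.5,fy=6.5,interpolation=cv2.INTER_CUBIC))
cv2.imwrite("pics/c2.png",cv2.resize(b,None,fx=5.5,fy=5.5,interpolation=cv2.INTER_CUBIC))
```

```text
(no output)
```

View pics/c1.png

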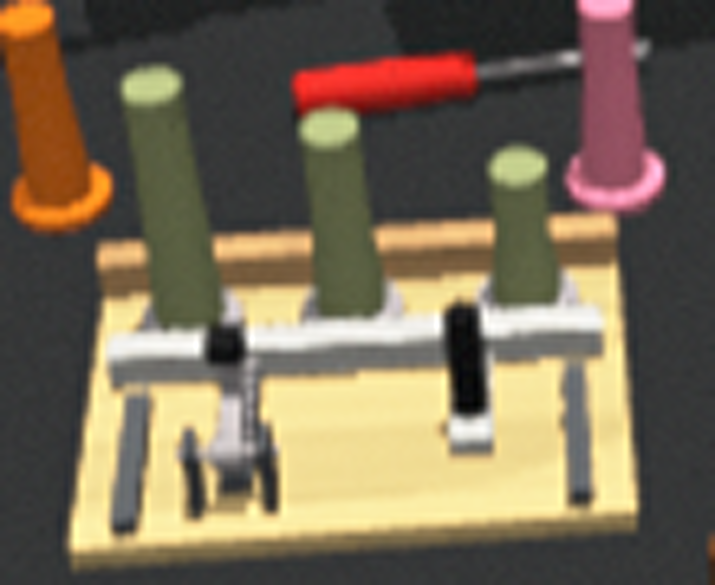

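View pics/c2.png

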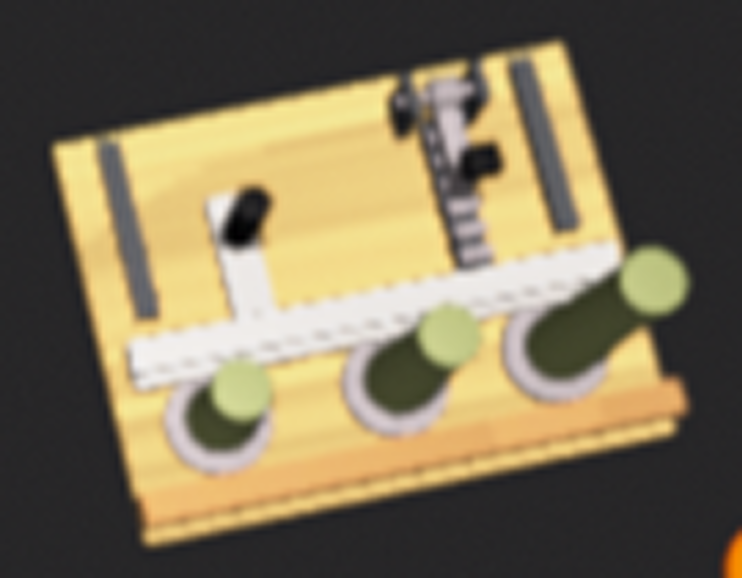

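The crops show leg heights falling from -y to +y: tall, middle, short. The pawl grip is next to the tall leg and the post is near the short one. I'll make a tray crop from both views and triangulate the jig points.

```bash
cat > h.py <<'E'
import numpy as np,cv2
from rig import *
def ray(r,p):
    K,V=r["mtx"],r["view"];d=np.linalg.inv(K)@[p[0],p[1],1];R=V[:3,:3]
    return -R.T@V[:3,3],R.T@(d*[1,-1,-1])
def tri(rs,ps):
    A=[];b=[]
    for r,p in zip(rs,ps):
        o,d=ray(r,p);d=d/np.linalg.norm(d);M=np.eye(3)-np.outer(d,d);A.append(M);b.append(M@o)
    A=np.vstack(A);b=np.hstack(b);x,res,_,_=np.linalg.lstsq(A,b,rcond=None);return x,np.linalg.norm(A@x-b)
def onz(r,p,z):
    o,d=ray(r,p);return o+d*(z-o[2])/d[2]
def dep(r,p):
    o,d=ray(r,p);z=r["depth"][int(round(p[1])),int(round(p[0]))];return o+d*z
def proj(r,X):
    c=r["view"]@np.append(X,1);q=r["mtx"]@(c[:3]*[1,-1,-1]);return q[:2]/q[2]
E
python3 - <<'E'
from h import *
S=dict(np.load("scene0.npz"));T=dict(np.load("top0.npz"))
f=lambda p,o,k:((p[0]+.5)/k-.5+o[0],(p[1]+.5)/k-.5+o[1])
np.set_printoptions(precision=4,suppress=True)
for n,a,b in[("tall",(152,85),(655,282)),("mid",(330,127),(450,335)),("short",(518,167),(241,390)),("post",(462,308),(258,200)),("grip",(226,345),(480,160)),("fenceL",(613,215),(140,497)),("fenceR",(98,243),(683,380)),("bar+y",(600,312),(130,345)),("bar-y",(110,340),(618,245))]:
    p=f(a,(200,165),6.5);q=f(b,(335,145),5.5);x,e=tri([S,T],[p,q]);print(n,x,round(e,4),dep(S,p),dep(T,q))
a=S["image"][192:237,350:450];b=T["image"][195:265,165:290]
a=cv2.resize(a,None,fx=6,fy=6,interpolation=3);b=cv2.resize(b,None,fx=4.8,fy=4.8,interpolation=3)
print(a.shape,b.shape);cv2.imwrite("pics/c3.png",np.vstack([a,b[:, :600]])[:620])
E
```

```text
tall [ 0.5042 -0.3223  0.162 ] 0.002 [ 0.5084 -0.3198  0.1645] [ 0.5047 -0.3245  0.1602]
mid [ 0.4978 -0.2428  0.1318] 0.0014 [ 0.503  -0.2408  0.1354] [ 0.4979 -0.2439  0.1316]
short [ 0.49   -0.1558  0.101 ] 0.0013 [ 0.4911 -0.1548  0.1017] [ 0.4901 -0.1568  0.1009]
post [ 0.5781 -0.178   0.0868] 0.0029 [ 0.576  -0.1763  0.0846] [ 0.5785 -0.1803  0.0857]
grip [ 0.5881 -0.2865  0.0737] 0.0015 [ 0.5928 -0.2843  0.0775] [ 0.5864 -0.2856  0.0804]
fenceL [ 0.4556 -0.1125  0.0434] 0.0003 [ 0.447  -0.1133  0.0366] [ 0.4572 -0.1137  0.0295]
fenceR [ 0.4789 -0.3693  0.0468] 0.0011 [ 0.4651 -0.3728  0.0354] [ 0.4859 -0.3884 -0.002 ]
bar+y [ 0.5275 -0.1172  0.0403] 0.0012 [ 0.5204 -0.1169  0.0342] [ 0.5296 -0.1192  0.0296]
bar-y [ 0.5471 -0.3528  0.0421] 0.0022 [ 0.539  -0.3538  0.0346] [ 0.554  -0.3657  0.0103]
(270, 600, 3) (336, 600, 3)
```

View pics/c3.png

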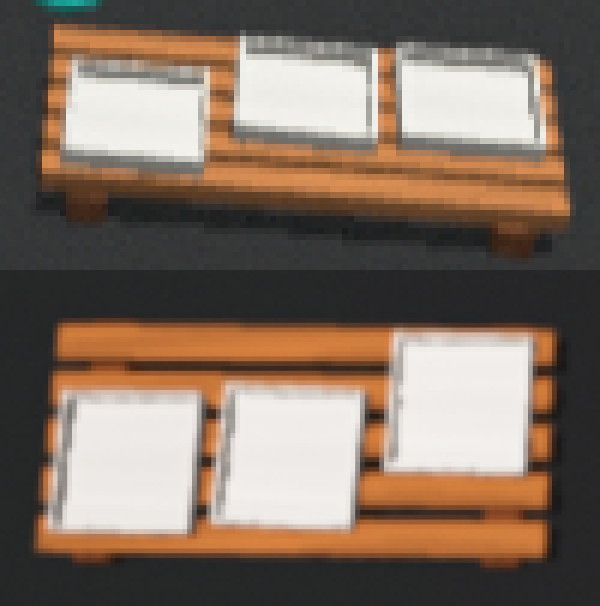

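Run:
```python
from h import *
S=dict(np.load("scene0.npz"));T=dict(np.load("top0.npz"))
np.set_printoptions(precision=4,suppress=True)
f=lambda p,o,k:((p[0]+.5)/k-.5+o[0],(p[1]+.5)/k-.5+o[1])
s={"c":[(75,57),(210,68),(207,163),(62,155)],"b":[(240,33),(380,45),(377,142),(233,133)],"a":[(398,43),(545,53),(547,152),(395,143)]}
t={"c":[(527,473),(385,470),(395,332),(535,338)],"b":[(355,528),(212,523),(227,383),(367,388)],"a":[(192,532),(50,530),(65,392),(203,393)]}
for k in s:
    P=[f(p,(350,192),6) for p in s[k]];Q=[f((p[0],p[1]-270),(165,195),4.8) for p in t[k]]
    X=np.array([tri([S,T],[p,q])[0] for p,q in zip(P,Q)]);print(k,X.mean(0),np.mean([onz(T,q,.042) for q in Q],0)[:2],np.mean([onz(S,p,.042) for p in P],0)[:2])
    e=X[1]-X[0];print(np.linalg.norm(np.diff(X,axis=0),axis=1),"yaw",np.degrees(np.arctan2(-e[0],e[1])), "floor",dep(T,np.mean(Q,0)))
```

```text
c [0.5189 0.1379 0.0414] [0.5186 0.1358] [0.5192 0.14  ]
[0.0738 0.075  0.075 ] yaw -8.199436564853597 floor [0.5201 0.1373 0.0321]
b [0.5019 0.2299 0.0417] [0.5016 0.2277] [0.5016 0.232 ]
[0.0753 0.0755 0.0745] yaw -8.90037561245125 floor [0.503  0.2303 0.0316]
a [0.5092 0.3162 0.0402] [0.5086 0.3135] [0.5105 0.3177]
[0.0767 0.0746 0.076 ] yaw -7.670872408901981 floor [0.5097 0.3164 0.0336]
```

```bash
cat >> h.py <<'E'
from scipy.spatial.transform import Rotation as R
np.set_printoptions(precision=4,suppress=True)
def rot():
    w,x,y,z=get_state()["ee_rot"];return R.from_quat([x,y,z,w])
def go(target,yaw=None,tcp=True):
    """print shift (tool axes, units of .12 m) and turn (units of 90deg) to reach the TCP target"""
    s=get_state();r=rot();M=r.as_matrix();d=np.array(target)-s["position"]
    print("t",round(float(s["clock"]),2),"pos",s["position"],"w",round(float(s["width"]),4),"F",np.array(s["contact_force"]))
    print("d world",d,"units tool",M.T@d/.12)
    if yaw is not None:
        zc=M[:,2];c=np.array([np.cos(yaw),np.sin(yaw),0]);c=c*np.sign(c@zc) 
        g=np.column_stack([[0,0,-1],np.cross(c,[0,0,-1]),c]);print("turn units",(r.inv()*R.from_matrix(g)).as_rotvec()/(np.pi/2))
E
python3 - <<'E'
from h import *
print(rot().as_matrix())
yj=np.array([-.088,.996]);go([.588,-.2865,.17],np.arctan2(yj[1],yj[0]))
E
```

```text
[[-0.0005  0.9152  0.403 ]
 [ 0.0016  0.403  -0.9152]
 [-1.      0.0002 -0.0017]]
t 0.1 pos [ 0.2316 -0.5258  0.2305] w 0.0853 F [-0.0522 -0.366  -0.1808]
d world [ 0.3564  0.2393 -0.0605] units tool [ 0.506   3.5217 -0.627 ]
turn units [ 0.208  -0.0011  0.    ]
```

Request:
{"fn": "arm_command", "kwargs": {"series": [{"dp": [0,0,0],"angular": [0.104,0,0],"gripper": 60},{"dp": [0,0,0],"angular": [0.104,0,0],"gripper": 60},{"dp": [0,0.42,-0.23],"angular": [0,0,0],"gripper": 50},{"dp": [0,0.42,-0.23],"angular": [0,0,0],"gripper": 50},{"dp": [0,0.42,-0.23],"angular": [0,0,0],"gripper": 50},{"dp": [0,0.42,-0.23],"angular": [0,0,0],"gripper": 50},{"dp": [0,0.42,-0.23],"angular": [0,0,0],"gripper": 50},{"dp": [0,0.42,-0.23],"angular": [0,0,0],"gripper": 50}]}}

```text
clock: 1.1
position: [0.5247, -0.3352, 0.2263]
ee_rot: [0.514, 0.483, 0.519, -0.483]
contact_force: [0.5, -1.9, 0.6]
width: 0.0503
```

Run:
```python
from h import *
go([.588,-.2865,.15],np.arctan2(.996,-.088));print(get_state()["qpos"])
```

```text
t 1.1 pos [ 0.5247 -0.3352  0.2263] w 0.0503 F [ 0.4518 -1.8685  0.5776]
d world [ 0.0633  0.0487 -0.0763] units tool [ 0.6355  0.5562 -0.3658]
turn units [-0.0133 -0.0037  0.0028]
[-0.6809  0.3543  1.4009  0.0013  1.3936  0.8224]
```

Request:
{"fn": "arm_command", "kwargs": {"series": [{"dp": [0,0.18,-0.12],"angular": [-0.013,0,0],"gripper": 50},{"dp": [0,0.18,-0.12],"angular": [0,0,0],"gripper": 50},{"dp": [0.1,0.18,-0.12],"angular": [0,0,0],"gripper": 50},{"dp": [0.2,0,0],"angular": [0,0,0],"gripper": 50},{"dp": [0.2,0,0],"angular": [0,0,0],"gripper": 50},{"dp": [0.1,0,0],"angular": [0,0,0],"gripper": 50},{"dp": [0,0,0],"angular": [0,0,0],"gripper": 50},{"dp": [0,0,0],"angular": [0,0,0],"gripper": 50}]}}

```text
clock: 2.1
position: [0.5909, -0.2795, 0.1492]
ee_rot: [0.519, 0.476, 0.528, -0.475]
contact_force: [0.1, -0.7, 0.2]
width: 0.0501
```

Run:
```python
from h import *
go([.588,-.2865,.06],np.arctan2(.996,-.088))
for n in("scene","top"):
    r=get_image(n);np.savez(n+"1.npz",**r);c=proj(r,[.588,-.2865,.10]);u,v=int(c[0]),int(c[1]);k=r["image"][v-40:v+50,u-55:u+55];cv2.imwrite("pics/d_%s.png"%n,cv2.resize(k,None,fx=5,fy=5,interpolation=3))
    print(u,v)
cv2.imwrite("pics/d1.png",cv2.resize(np.vstack([cv2.imread("pics/d_scene.png"),cv2.imread("pics/d_top.png")]),None,fx=.65,fy=.65))
```

```text
t 2.1 pos [ 0.5909 -0.2795  0.1492] w 0.0501 F [ 0.1042 -0.7189  0.1533]
d world [-0.0029 -0.007  -0.0892] units tool [ 0.7427 -0.025   0.0626]
turn units [ 0.0052 -0.006   0.0042]
232 210
424 170
```

View pics/d1.png

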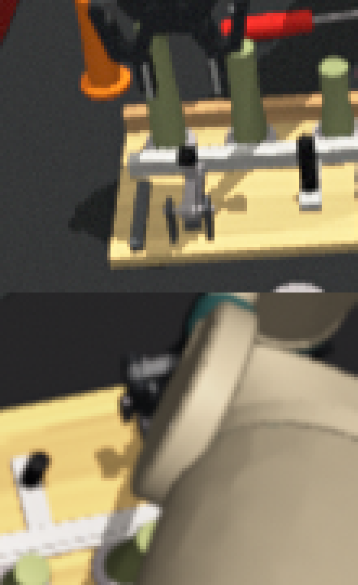

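The fingers (scene crop x 150 to 218) straddle the black grip at (187,155). I'll descend and close.

Request:
{"fn": "arm_command", "kwargs": {"series": [{"dp": [0.1,-0.025,0.063],"angular": [0,0,0],"gripper": 50},{"dp": [0.2,0,0],"angular": [0,0,0],"gripper": 50},{"dp": [0.2,0,0],"angular": [0,0,0],"gripper": 50},{"dp": [0.15,0,0],"angular": [0,0,0],"gripper": 50},{"dp": [0.09,0,0],"angular": [0,0,0],"gripper": 30},{"dp": [0,0,0],"angular": [0,0,0],"gripper": 10},{"dp": [0,0,0],"angular": [0,0,0],"gripper": 10},{"dp": [0,0,0],"angular": [0,0,0],"gripper": 10}], "grip_force": 20}}

```text
clock: 3.2
position: [0.5877, -0.2885, 0.0584]
ee_rot: [0.519, 0.478, 0.526, -0.475]
contact_force: [-0.4, 1.1, -3.0]
width: 0.0175
```

Run:
```python
from h import *
go([.588,-.2865,.06],np.arctan2(.996,-.088))
```

```text
t 3.2 pos [ 0.5877 -0.2885  0.0584] w 0.0175 F [-0.396   1.1036 -3.0098]
d world [0.0003 0.002  0.0016] units tool [-0.0131  0.0044 -0.0165]
turn units [ 0.0032 -0.0062  0.0024]
```

Request:
{"fn": "arm_command", "kwargs": {"series": [{"dp": [-0.067,0.053,0],"angular": [0,0,0],"gripper": 10},{"dp": [-0.054,0.066,0],"angular": [0,0,0],"gripper": 10},{"dp": [-0.041,0.075,0],"angular": [0,0,0],"gripper": 10},{"dp": [-0.025,0.082,0],"angular": [0,0,0],"gripper": 10},{"dp": [-0.008,0.085,0],"angular": [0,0,0],"gripper": 10},{"dp": [0.005,0.064,0],"angular": [0,0,0],"gripper": 10},{"dp": [0,0,0],"angular": [0,0,0],"gripper": 10},{"dp": [0,0,0],"angular": [0,0,0],"gripper": 10}]}}

```text
clock: 4.2
position: [0.6371, -0.2838, 0.0829]
ee_rot: [0.517, 0.474, 0.53, -0.477]
contact_force: [-3.7, 0.5, -1.6]
width: 0.0177
```

Run:
```python
from h import *
go([.588+.051,-.284,.081],np.arctan2(.996,-.088))
r=get_image("scene");cv2.imwrite("pics/e.png",cv2.resize(r["image"][165:260,195:315],None,fx=5,fy=5,interpolation=3))
```

```text
t 4.2 pos [ 0.6371 -0.2838  0.0829] w 0.0177 F [-3.6911  0.5376 -1.5824]
d world [ 0.0019 -0.0002 -0.0019] units tool [0.0158 0.0156 0.003 ]
turn units [ 0.0047 -0.0066  0.0094]
```

View pics/e.png

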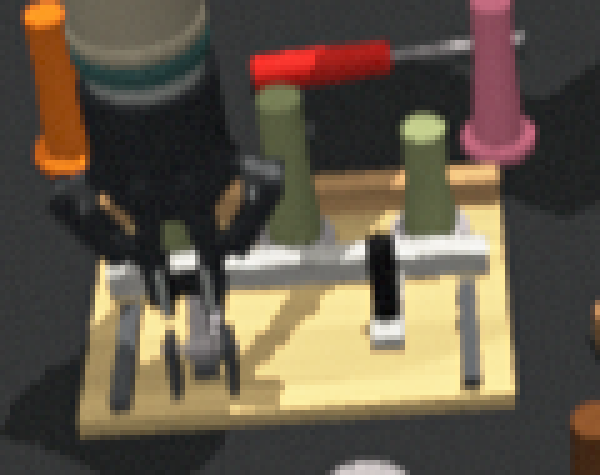

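The width is still 17.7 mm and the grip is between the finger tips at (185,285), so the pawl is up at about 1.1 rad. I'll release it and go to the post.

Request:
{"fn": "arm_command", "kwargs": {"series": [{"dp": [0,0,0],"angular": [0,0,0],"gripper": 50},{"dp": [0,0,0],"angular": [0,0,0],"gripper": 50},{"dp": [0,0,0],"angular": [0,0,0],"gripper": 50},{"dp": [-0.25,0,0],"angular": [0,0,0],"gripper": 50},{"dp": [-0.3,0,0],"angular": [0,0,0],"gripper": 50},{"dp": [0,-0.2,-0.37],"angular": [0,0,0],"gripper": 50},{"dp": [0,-0.2,-0.36],"angular": [0,0,0],"gripper": 50},{"dp": [0,0,0],"angular": [0,0,0],"gripper": 50}]}}

```text
clock: 5.25
position: [0.5873, -0.2023, 0.1556]
ee_rot: [0.523, 0.478, 0.523, -0.474]
contact_force: [0.7, -0.9, 0.3]
width: 0.0498
```

Run:
```python
from h import *
go([.578,-.178,.055],np.arctan2(.996,-.088))
r=get_image("scene");cv2.imwrite("pics/f.png",cv2.resize(r["image"][165:260,195:315],None,fx=5,fy=5,interpolation=3))
```

```text
t 5.25 pos [ 0.5873 -0.2023  0.1556] w 0.0498 F [ 0.6814 -0.8803  0.2736]
d world [-0.0093  0.0243 -0.1006] units tool [ 0.8391 -0.0618 -0.2055]
turn units [ 0.0031 -0.0023 -0.0023]
```

View pics/f.png

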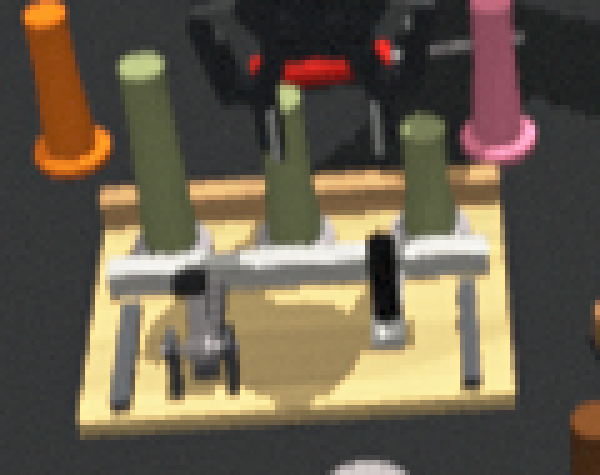

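Run:
```python
from h import *
r=get_image("scene")
print(proj(r,[.588,-.2865,.0737]),proj(r,[.638,-.283,.098]),[dep(r,(232+i,221)) for i in(-1,0,1,2)])
```

```text
[233.9978 217.5676] [231.6136 222.5929] [array([ 0.6342, -0.285 ,  0.1008]), array([ 0.6379, -0.2811,  0.104 ]), array([ 0.6359, -0.2788,  0.1023]), array([ 0.6368, -0.2757,  0.103 ])]
```

Depth puts the pawl grip at (0.636,-0.280,0.102), so it is lifted and staying up. Now the post.

Request:
{"fn": "arm_command", "kwargs": {"series": [{"dp": [0,-0.06,-0.2],"angular": [0,0,0],"gripper": 50},{"dp": [0.1,0,0],"angular": [0,0,0],"gripper": 50},{"dp": [0.25,0,0],"angular": [0,0,0],"gripper": 50},{"dp": [0.25,0,0],"angular": [0,0,0],"gripper": 50},{"dp": [0.2,0,0],"angular": [0,0,0],"gripper": 50},{"dp": [0,0,0],"angular": [0,0,0],"gripper": 10},{"dp": [0,0,0],"angular": [0,0,0],"gripper": 10},{"dp": [0,0,0],"angular": [0,0,0],"gripper": 10}], "grip_force": 30}}

```text
clock: 6.35
position: [0.5838, -0.1779, 0.0556]
ee_rot: [0.52, 0.483, 0.522, -0.473]
contact_force: [-0.2, -6.1, -9.2]
width: 0.0169
```

Run:
```python
from h import *
go([.578,-.178,.055],np.arctan2(.996,-.088))
```

```text
t 6.35 pos [ 0.5838 -0.1779  0.0556] w 0.0169 F [-0.1916 -6.1234 -9.1722]
d world [-0.0058 -0.0001 -0.0006] units tool [ 0.0045 -0.0485 -0.0035]
turn units [-0.0015 -0.0066 -0.0052]
```

Request:
{"fn": "arm_command", "kwargs": {"series": [{"dp": [0,0.06,0],"angular": [0,0,0],"gripper": 10},{"dp": [0,0.06,0],"angular": [0,0,0],"gripper": 10},{"dp": [0,0.06,0],"angular": [0,0,0],"gripper": 10},{"dp": [0,0.06,0],"angular": [0,0,0],"gripper": 10},{"dp": [0,0.06,0],"angular": [0,0,0],"gripper": 10},{"dp": [0,0.05,0],"angular": [0,0,0],"gripper": 10},{"dp": [0,0.03,0],"angular": [0,0,0],"gripper": 10},{"dp": [0,0,0],"angular": [0,0,0],"gripper": 10}]}}

```text
clock: 7.35
position: [0.6235, -0.1745, 0.0555]
ee_rot: [0.516, 0.477, 0.528, -0.478]
contact_force: [-0.0, 1.7, -3.8]
width: 0.0173
```

Run:
```python
from h import *
go([.5838+.0398,-.1779+.0035,.055],np.arctan2(.996,-.088))
```

```text
t 7.35 pos [ 0.6235 -0.1745  0.0555] w 0.0173 F [-0.0176  1.6667 -3.801 ]
d world [ 0.0001  0.0001 -0.0005] units tool [ 0.0039  0.0014 -0.0011]
turn units [ 0.0001 -0.0076  0.0078]
```

Request:
{"fn": "arm_command", "kwargs": {"series": [{"dp": [0,0.02,0],"angular": [0,0,0],"gripper": 10},{"dp": [0,0.02,0],"angular": [0,0,0],"gripper": 10},{"dp": [0,0.02,0],"angular": [0,0,0],"gripper": 10},{"dp": [0,0.02,0],"angular": [0,0,0],"gripper": 10},{"dp": [0,0,0],"angular": [0,0,0],"gripper": 10},{"dp": [0,0,0],"angular": [0,0,0],"gripper": 10},{"dp": [0,0,0],"angular": [0,0,0],"gripper": 10},{"dp": [0,0,0],"angular": [0,0,0],"gripper": 10}]}}

```text
clock: 8.35
position: [0.6235, -0.1745, 0.0553]
ee_rot: [0.51, 0.471, 0.534, -0.483]
contact_force: [-4.3, -0.0, -2.2]
width: 0.0171
```

Run:
```python
from h import *
go([.5838+.0398,-.1779+.0035,.055],np.arctan2(.996,-.088))
```

```text
t 8.35 pos [ 0.6235 -0.1745  0.0553] w 0.0171 F [-4.3092 -0.0148 -2.1623]
d world [ 0.0001  0.0001 -0.0003] units tool [ 0.0025  0.0013 -0.0005]
turn units [ 0.0016 -0.0083  0.0221]
```

It is at the stop. I'll release, rise clear and straighten the 2° tilt.

Request:
{"fn": "arm_command", "kwargs": {"series": [{"dp": [0,0,0],"angular": [0,0,0],"gripper": 50},{"dp": [0,0,0],"angular": [0,0,0],"gripper": 50},{"dp": [0,0,0],"angular": [0,0,0],"gripper": 50},{"dp": [-0.3,0,0],"angular": [0,0,0],"gripper": 50},{"dp": [-0.4,0,0],"angular": [0,-0.008,0.022],"gripper": 50},{"dp": [-0.4,0,0],"angular": [0,0,0],"gripper": 50},{"dp": [-0.2,0,-0.2],"angular": [0,0,0],"gripper": 50},{"dp": [0,0,0],"angular": [0,0,0],"gripper": 50}]}}

```text
clock: 9.35
position: [0.6304, -0.1527, 0.2193]
ee_rot: [0.527, 0.48, 0.516, -0.474]
contact_force: [0.1, -0.2, -0.8]
width: 0.0499
```

Run:
```python
from h import *
go([.490,-.156,.15],np.arctan2(.996,-.088))
a=get_image("scene");b=get_image("top")
np.savez("scene2.npz",**a);np.savez("top2.npz",**b)
cv2.imwrite("pics/g.png",np.vstack([cv2.resize(a["image"][155:255,200:320],None,fx=4,fy=4,interpolation=3),cv2.resize(b["image"][150:250,340:460],None,fx=2,fy=2,interpolation=3).repeat(1,0) if 0 else cv2.resize(b["image"][170:220,350:470],None,fx=4,fy=4,interpolation=3)]))
```

```text
t 9.35 pos [ 0.6304 -0.1527  0.2193] w 0.0499 F [ 0.1136 -0.2116 -0.8021]
d world [-0.1404 -0.0033 -0.0693] units tool [ 0.5564 -1.1774 -0.0801]
turn units [ 0.0009  0.0034 -0.0112]
```

View pics/g.png

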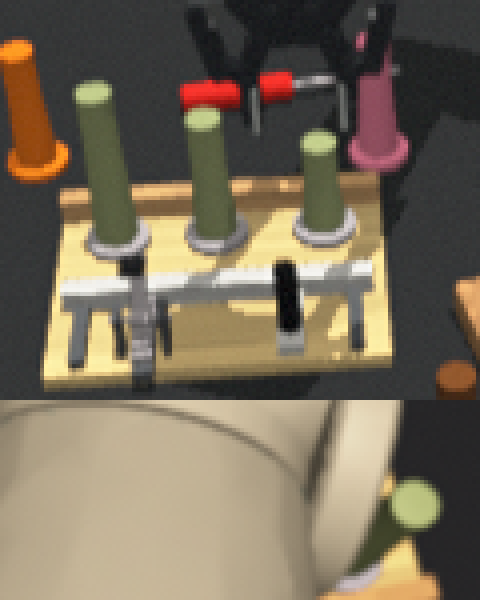

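The clamp bar is fully back and all three plates are free. The pawl is still lifted and the legs haven't shifted (tall top is still at (223,178)). I'll take the short leg first, for the far tray.

Request:
{"fn": "arm_command", "kwargs": {"series": [{"dp": [0.05,-0.3,-0.02],"angular": [0,0,0],"gripper": 60},{"dp": [0.1,-0.3,-0.02],"angular": [0,0,-0.011],"gripper": 60},{"dp": [0.1,-0.3,-0.02],"angular": [0,0,0],"gripper": 60},{"dp": [0.1,-0.25,-0.02],"angular": [0,0,0],"gripper": 60},{"dp": [0.1,0,0],"angular": [0,0,0],"gripper": 60},{"dp": [0,0,0],"angular": [0,0,0],"gripper": 60},{"dp": [0,0,0],"angular": [0,0,0],"gripper": 60},{"dp": [0,0,0],"angular": [0,0,0],"gripper": 60}]}}

```text
clock: 10.45
position: [0.4864, -0.1601, 0.15]
ee_rot: [0.517, 0.474, 0.525, -0.482]
contact_force: [0.8, -0.1, 0.1]
width: 0.0595
```

Run:
```python
from h import *
go([.490,-.156,.065],np.arctan2(.996,-.088))
```

```text
t 10.45 pos [ 0.4864 -0.1601  0.15  ] w 0.0595 F [ 0.7592 -0.0613  0.1102]
d world [ 0.0036  0.0041 -0.085 ] units tool [ 0.708   0.0445 -0.0321]
turn units [-0.0012  0.0005  0.0104]
```

Request:
{"fn": "arm_command", "kwargs": {"series": [{"dp": [0,0.044,-0.032],"angular": [0,0,0.01],"gripper": 60},{"dp": [0.15,0,0],"angular": [0,0,0],"gripper": 60},{"dp": [0.25,0,0],"angular": [0,0,0],"gripper": 60},{"dp": [0.2,0,0],"angular": [0,0,0],"gripper": 60},{"dp": [0.1,0,0],"angular": [0,0,0],"gripper": 60},{"dp": [0,0,0],"angular": [0,0,0],"gripper": 60},{"dp": [0,0,0],"angular": [0,0,0],"gripper": 60},{"dp": [0,0,0],"angular": [0,0,0],"gripper": 60}]}}

```text
clock: 11.45
position: [0.4991, -0.1561, 0.0682]
ee_rot: [0.526, 0.48, 0.517, -0.475]
contact_force: [-0.2, -0.1, 0.0]
width: 0.06
```

Run:
```python
from h import *
go([.490,-.156,.065],np.arctan2(.996,-.088))
a=get_image("scene");print(proj(a,[.49,-.156,.102]))
cv2.imwrite("pics/i.png",cv2.resize(a["image"][155:245,240:330],None,fx=5,fy=5,interpolation=3))
```

```text
t 11.45 pos [ 0.4991 -0.1561  0.0682] w 0.06 F [-0.2249 -0.0743  0.0364]
d world [-0.0091  0.0001 -0.0032] units tool [ 0.0253 -0.0755 -0.0074]
turn units [ 0.      0.0038 -0.0087]
[278.8941 189.9661]
```

View pics/i.png

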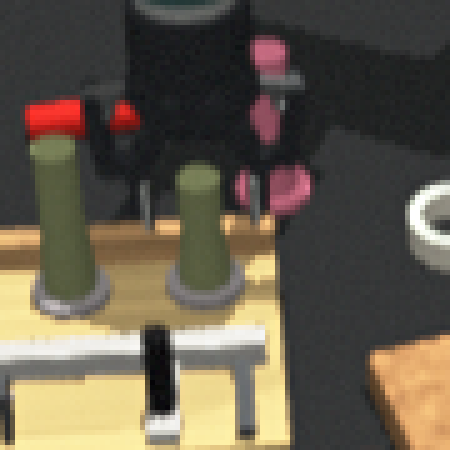

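Request:
{"fn": "arm_command", "kwargs": {"series": [{"dp": [0.02,-0.07,-0.007],"angular": [0,0,-0.005],"gripper": 60},{"dp": [0,0,0],"angular": [0,0,0],"gripper": 60},{"dp": [0,0,0],"angular": [0,0,0],"gripper": 60},{"dp": [0,0,0],"angular": [0,0,0],"gripper": 20},{"dp": [0,0,0],"angular": [0,0,0],"gripper": 20},{"dp": [0,0,0],"angular": [0,0,0],"gripper": 20},{"dp": [0,0,0],"angular": [0,0,0],"gripper": 20},{"dp": [0,0,0],"angular": [0,0,0],"gripper": 20}], "grip_force": 35}}

```text
clock: 12.5
position: [0.4905, -0.1564, 0.0666]
ee_rot: [0.525, 0.478, 0.518, -0.477]
contact_force: [-0.2, 0.3, 0.3]
width: 0.0269
```

Run:
```python
from h import *
go([.490,-.156,.065],np.arctan2(.996,-.088))
```

```text
t 12.5 pos [ 0.4905 -0.1564  0.0666] w 0.0269 F [-0.1823  0.2503  0.2718]
d world [-0.0005  0.0004 -0.0016] units tool [ 0.013  -0.0043 -0.0038]
turn units [-0.0001  0.0046 -0.0044]
```

Request:
{"fn": "arm_command", "kwargs": {"series": [{"dp": [-0.1,0,0],"angular": [0,0,0],"gripper": 20},{"dp": [-0.2,0,0],"angular": [0,0,0],"gripper": 20},{"dp": [-0.25,0,0],"angular": [0,0,0],"gripper": 20},{"dp": [-0.2,0,0],"angular": [0,0,0],"gripper": 20},{"dp": [-0.1,0,-0.1],"angular": [0,0,0],"gripper": 20},{"dp": [0,0.03,-0.2],"angular": [0,0,0],"gripper": 20},{"dp": [0,0.04,-0.3],"angular": [0,0,0],"gripper": 20},{"dp": [0,0.04,-0.35],"angular": [0,0,0],"gripper": 20}]}}

```text
clock: 13.5
position: [0.4917, -0.0377, 0.1726]
ee_rot: [0.523, 0.479, 0.517, -0.479]
contact_force: [1.1, 0.6, -2.0]
width: 0.0274
```

Run:
```python
from h import *
go([.509,.316,.15],np.arctan2(.996,-.088))
```

```text
t 13.5 pos [ 0.4917 -0.0377  0.1726] w 0.0274 F [ 1.0653  0.5681 -2.0324]
d world [ 0.0173  0.3537 -0.0226] units tool [ 0.1757  0.3851 -2.9262]
turn units [-0.0036  0.0033 -0.0037]
```

Request:
{"fn": "arm_command", "kwargs": {"series": [{"dp": [0,0.05,-0.4],"angular": [0,0,0],"gripper": 20},{"dp": [0,0.05,-0.4],"angular": [0,0,0],"gripper": 20},{"dp": [0,0.05,-0.4],"angular": [0,0,0],"gripper": 20},{"dp": [0,0.05,-0.4],"angular": [0,0,0],"gripper": 20},{"dp": [0,0.05,-0.4],"angular": [0,0,0],"gripper": 20},{"dp": [0,0.05,-0.3],"angular": [0,0,0],"gripper": 20},{"dp": [0,0.03,-0.2],"angular": [0,0,0],"gripper": 20},{"dp": [0,0,-0.1],"angular": [0,0,0],"gripper": 20}]}}

```text
clock: 14.5
position: [0.4966, 0.2937, 0.1694]
ee_rot: [0.522, 0.476, 0.521, -0.479]
contact_force: [-0.2, -0.4, -1.6]
width: 0.027
```

Run:
```python
from h import *
go([.509,.316,.12],np.arctan2(.996,-.088))
```

```text
t 14.5 pos [0.4966 0.2937 0.1694] w 0.027 F [-0.2387 -0.4258 -1.6051]
d world [ 0.0124  0.0223 -0.0494] units tool [ 0.4106  0.12   -0.1774]
turn units [-0.0004  0.002   0.0018]
```

Request:
{"fn": "arm_command", "kwargs": {"series": [{"dp": [0,0.06,-0.1],"angular": [0,0,0],"gripper": 20},{"dp": [0.1,0.06,-0.077],"angular": [0,0,0],"gripper": 20},{"dp": [0.15,0,0],"angular": [0,0,0],"gripper": 20},{"dp": [0.1,0,0],"angular": [0,0,0],"gripper": 20},{"dp": [0.05,0,0],"angular": [0,0,0],"gripper": 20},{"dp": [0,0,0],"angular": [0,0,0],"gripper": 20},{"dp": [0,0,0],"angular": [0,0,0],"gripper": 20},{"dp": [0,0,0],"angular": [0,0,0],"gripper": 20}]}}

```text
clock: 15.5
position: [0.5105, 0.3156, 0.1181]
ee_rot: [0.521, 0.476, 0.52, -0.48]
contact_force: [-0.9, -0.3, -1.7]
width: 0.027
```

Run:
```python
from h import *
go([.509,.316,.088],np.arctan2(.996,-.088))
a=get_image("scene")
cv2.imwrite("pics/j.png",cv2.resize(a["image"][140:240,350:450],None,fx=5,fy=5,interpolation=3))
```

```text
t 15.5 pos [0.5105 0.3156 0.1181] w 0.027 F [-0.9204 -0.2945 -1.7117]
d world [-0.0015  0.0004 -0.0301] units tool [ 0.2511 -0.0113 -0.0055]
turn units [-0.002   0.0029  0.0022]
```

View pics/j.png

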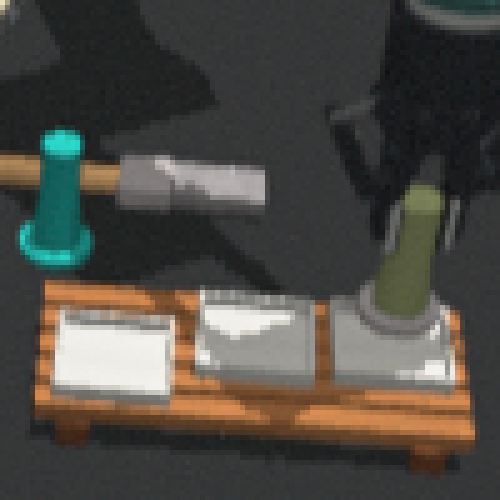

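The short leg hangs upright over tray a (plate (398,305), tray centre (394,340), the offset matching its height). I'll lower it.

Request:
{"fn": "arm_command", "kwargs": {"series": [{"dp": [0.06,-0.01,-0.005],"angular": [0,0,0],"gripper": 20},{"dp": [0.06,0,0],"angular": [0,0,0],"gripper": 20},{"dp": [0.05,0,0],"angular": [0,0,0],"gripper": 20},{"dp": [0.03,0,0],"angular": [0,0,0],"gripper": 20},{"dp": [0.02,0,0],"angular": [0,0,0],"gripper": 20},{"dp": [0.02,0,0],"angular": [0,0,0],"gripper": 20},{"dp": [0,0,0],"angular": [0,0,0],"gripper": 20},{"dp": [0,0,0],"angular": [0,0,0],"gripper": 20}]}}

```text
clock: 16.55
position: [0.5094, 0.3163, 0.0879]
ee_rot: [0.521, 0.477, 0.52, -0.48]
contact_force: [-0.5, 0.0, -1.7]
width: 0.0268
```

Run:
```python
from h import *
go([.509,.316,.0876],np.arctan2(.996,-.088))
```

```text
t 16.55 pos [0.5094 0.3163 0.0879] w 0.0268 F [-0.5434  0.049  -1.665 ]
d world [-0.0004 -0.0003 -0.0003] units tool [ 0.0021 -0.0033  0.002 ]
turn units [-0.0019  0.0026  0.0015]
```

Not yet in contact (Fz still about -1.7). I'll ease down to touch.

Request:
{"fn": "arm_command", "kwargs": {"series": [{"dp": [0.01,0,0],"angular": [0,0,0],"gripper": 20},{"dp": [0.01,0,0],"angular": [0,0,0],"gripper": 20},{"dp": [0.01,0,0],"angular": [0,0,0],"gripper": 20},{"dp": [0,0,0],"angular": [0,0,0],"gripper": 20},{"dp": [0,0,0],"angular": [0,0,0],"gripper": 20},{"dp": [0,0,0],"angular": [0,0,0],"gripper": 20},{"dp": [0,0,0],"angular": [0,0,0],"gripper": 20},{"dp": [0,0,0],"angular": [0,0,0],"gripper": 20}]}}

```text
clock: 17.55
position: [0.5097, 0.3163, 0.0876]
ee_rot: [0.522, 0.477, 0.52, -0.479]
contact_force: [-0.7, 0.9, -0.7]
width: 0.0268
```

It is at the expected 0.0876 and the weight is partly off, so it is standing on the floor. I'll release and rise.

Request:
{"fn": "arm_command", "kwargs": {"series": [{"dp": [0,0,0],"angular": [0,0,0],"gripper": 55},{"dp": [0,0,0],"angular": [0,0,0],"gripper": 55},{"dp": [0,0,0],"angular": [0,0,0],"gripper": 55},{"dp": [-0.2,0,0],"angular": [0,0,0],"gripper": 55},{"dp": [-0.3,0,0],"angular": [0,0,0],"gripper": 55},{"dp": [-0.3,0,0],"angular": [0,0,0],"gripper": 55},{"dp": [0,0,0.3],"angular": [0,0,0],"gripper": 55},{"dp": [0,0,0.4],"angular": [0,0,0],"gripper": 55}]}}

```text
clock: 18.55
position: [0.5178, 0.2344, 0.1868]
ee_rot: [0.523, 0.477, 0.521, -0.477]
contact_force: [0.9, -0.8, -0.1]
width: 0.0554
```

Run:
```python
from h import *
go([.4975,-.2415,.17],np.arctan2(.996,-.088))
b=get_image("scene");p=proj(b,[.5094,.3163,.123]);print(p,dep(b,p))
```

```text
t 18.55 pos [0.5178 0.2344 0.1868] w 0.0554 F [ 0.8709 -0.7844 -0.0747]
d world [-0.0203 -0.4759 -0.0168] units tool [ 0.1483 -0.5271  3.9341]
turn units [ 0.0015  0.0015 -0.0014]
[431.5846 187.2032] [0.5085 0.3166 0.1223]
```

Request:
{"fn": "arm_command", "kwargs": {"series": [{"dp": [0,-0.06,0.48],"angular": [0,0,0],"gripper": 55},{"dp": [0,-0.06,0.48],"angular": [0,0,0],"gripper": 55},{"dp": [0,-0.06,0.48],"angular": [0,0,0],"gripper": 55},{"dp": [0,-0.06,0.48],"angular": [0,0,0],"gripper": 55},{"dp": [0,-0.06,0.48],"angular": [0,0,0],"gripper": 55},{"dp": [0,-0.06,0.48],"angular": [0,0,0],"gripper": 55},{"dp": [0,-0.06,0.4],"angular": [0,0,0],"gripper": 55},{"dp": [0,-0.06,0.3],"angular": [0,0,0],"gripper": 55}]}}

```text
clock: 19.6
position: [0.5002, -0.2149, 0.192]
ee_rot: [0.527, 0.477, 0.517, -0.477]
contact_force: [0.2, -0.2, 0.0]
width: 0.0549
```

Run:
```python
from h import *
go([.4975,-.2415,.17],np.arctan2(.996,-.088))
```

```text
t 19.6 pos [ 0.5002 -0.2149  0.192 ] w 0.0549 F [ 0.1623 -0.2375  0.034 ]
d world [-0.0027 -0.0266 -0.022 ] units tool [ 0.1853 -0.0437  0.2174]
turn units [ 0.0009  0.0062 -0.0063]
```

Request:
{"fn": "arm_command", "kwargs": {"series": [{"dp": [0,-0.04,0.21],"angular": [0,0.003,-0.003],"gripper": 55},{"dp": [0,0,0],"angular": [0,0,0],"gripper": 55},{"dp": [0,0,0],"angular": [0,0,0],"gripper": 55},{"dp": [0,0,0],"angular": [0,0,0],"gripper": 55},{"dp": [0,0,0],"angular": [0,0,0],"gripper": 55},{"dp": [0,0,0],"angular": [0,0,0],"gripper": 55},{"dp": [0,0,0],"angular": [0,0,0],"gripper": 55},{"dp": [0,0,0],"angular": [0,0,0],"gripper": 55}]}}

```text
clock: 20.6
position: [0.4975, -0.24, 0.1923]
ee_rot: [0.524, 0.478, 0.519, -0.477]
contact_force: [0.4, 0.5, -0.1]
width: 0.0547
```

```bash
cat >> h.py <<'E'
def top(r,c,z):
    """centre of the round leg top near c at height z, by its surface points in the depth image"""
    u,v=proj(r,[*c,z]).round().astype(int);P=[]
    for j in range(v-12,v+13):
        for i in range(u-12,u+13):
            X=dep(r,(i,j))
            if abs(X[2]-z)<.005 and np.hypot(*(X[:2]-c))<.025:P.append(X)
    P=np.array(P);return len(P),(P.min(0)+P.max(0))/2,P.mean(0)
E
python3 - <<'E'
from h import *
go([.4975,-.2415,.088],np.arctan2(.996,-.088))
r=get_image("scene")
print(top(r,[.4975,-.2415],.132),top(r,[.5048,-.3245],.162),top(r,[.509,.316],.123))
E
```

```text
t 20.6 pos [ 0.4975 -0.24    0.1923] w 0.0547 F [ 0.3855  0.4945 -0.133 ]
d world [ 0.     -0.0015 -0.1043] units tool [ 0.8692 -0.0057  0.0089]
turn units [ 0.0002  0.0025 -0.0035]
(47, array([ 0.501 , -0.2425,  0.1314]), array([ 0.5011, -0.2425,  0.1321])) (52, array([ 0.5059, -0.3204,  0.1618]), array([ 0.5078, -0.3208,  0.1622])) (54, array([0.5131, 0.3179, 0.123 ]), array([0.5134, 0.3171, 0.123 ]))
```

Request:
{"fn": "arm_command", "kwargs": {"series": [{"dp": [0.1,-0.005,0.012],"angular": [0,0,0],"gripper": 55},{"dp": [0.25,0,0],"angular": [0,0,0],"gripper": 55},{"dp": [0.25,0,0],"angular": [0,0,0],"gripper": 55},{"dp": [0.15,0,0],"angular": [0,0,0],"gripper": 55},{"dp": [0.09,0,0],"angular": [0,0,0],"gripper": 55},{"dp": [0,0,0],"angular": [0,0,0],"gripper": 55},{"dp": [0,0,0],"angular": [0,0,0],"gripper": 55},{"dp": [0,0,0],"angular": [0,0,0],"gripper": 55}]}}

```text
clock: 21.65
position: [0.4975, -0.243, 0.0867]
ee_rot: [0.524, 0.478, 0.519, -0.477]
contact_force: [0.4, 0.0, -0.7]
width: 0.0551
```

Run:
```python
from h import *
go([.4975,-.242,.090],np.arctan2(.996,-.088))
```

```text
t 21.65 pos [ 0.4975 -0.243   0.0867] w 0.0551 F [ 0.3858  0.0431 -0.6754]
d world [0.     0.001  0.0033] units tool [-0.0273  0.0011 -0.008 ]
turn units [-0.0004  0.0029 -0.0038]
```

Request:
{"fn": "arm_command", "kwargs": {"series": [{"dp": [0,0,0],"angular": [0,0,0],"gripper": 20},{"dp": [0,0,0],"angular": [0,0,0],"gripper": 20},{"dp": [0,0,0],"angular": [0,0,0],"gripper": 20},{"dp": [0,0,0],"angular": [0,0,0],"gripper": 20},{"dp": [0,0,0],"angular": [0,0,0],"gripper": 20},{"dp": [0,0,0],"angular": [0,0,0],"gripper": 20},{"dp": [0,0,0],"angular": [0,0,0],"gripper": 20},{"dp": [0,0,0],"angular": [0,0,0],"gripper": 20}]}}

```text
clock: 22.65
position: [0.4979, -0.2433, 0.0878]
ee_rot: [0.525, 0.478, 0.518, -0.477]
contact_force: [-0.5, 0.5, -0.6]
width: 0.0275
```

Request:
{"fn": "arm_command", "kwargs": {"series": [{"dp": [-0.1,0,0],"angular": [0,0,0],"gripper": 20},{"dp": [-0.2,0,0],"angular": [0,0,0],"gripper": 20},{"dp": [-0.25,0,0],"angular": [0,0,0],"gripper": 20},{"dp": [-0.2,0,0],"angular": [0,0,0],"gripper": 20},{"dp": [-0.1,0,-0.1],"angular": [0,0,0],"gripper": 20},{"dp": [0,0.03,-0.2],"angular": [0,0,0],"gripper": 20},{"dp": [0,0.04,-0.3],"angular": [0,0,0],"gripper": 20},{"dp": [0,0.04,-0.35],"angular": [0,0,0],"gripper": 20}]}}

```text
clock: 23.65
position: [0.4998, -0.1251, 0.1952]
ee_rot: [0.524, 0.48, 0.517, -0.478]
contact_force: [1.1, 0.3, -1.7]
width: 0.0275
```

Run:
```python
from h import *
go([.502,.230,.15],np.arctan2(.996,-.088))
```

```text
t 23.65 pos [ 0.4998 -0.1251  0.1952] w 0.0275 F [ 1.108   0.3218 -1.6644]
d world [ 0.0022  0.3551 -0.0452] units tool [ 0.3634  0.2593 -2.9492]
turn units [-0.0036  0.0034 -0.0055]
```

Request:
{"fn": "arm_command", "kwargs": {"series": [{"dp": [0,0.04,-0.4],"angular": [0,0,0],"gripper": 20},{"dp": [0,0.04,-0.4],"angular": [0,0,0],"gripper": 20},{"dp": [0,0.04,-0.4],"angular": [0,0,0],"gripper": 20},{"dp": [0,0.04,-0.4],"angular": [0,0,0],"gripper": 20},{"dp": [0,0.04,-0.4],"angular": [0,0,0],"gripper": 20},{"dp": [0,0.04,-0.3],"angular": [0,0,0],"gripper": 20},{"dp": [0,0.03,-0.2],"angular": [0,0,0],"gripper": 20},{"dp": [0,0,-0.1],"angular": [0,0,0],"gripper": 20}]}}

```text
clock: 24.65
position: [0.4981, 0.2059, 0.1937]
ee_rot: [0.522, 0.478, 0.52, -0.477]
contact_force: [0.4, 0.3, -1.9]
width: 0.0271
```

Run:
```python
from h import *
go([.502,.230,.14],np.arctan2(.996,-.088))
```

```text
t 24.65 pos [0.4981 0.2059 0.1937] w 0.0271 F [ 0.4045  0.2904 -1.8741]
d world [ 0.0039  0.0241 -0.0537] units tool [ 0.4478  0.049  -0.1982]
turn units [-0.0007  0.0009 -0.0018]
```

Request:
{"fn": "arm_command", "kwargs": {"series": [{"dp": [0,0.03,-0.1],"angular": [0,0,0],"gripper": 20},{"dp": [0.1,0.02,-0.095],"angular": [0,0,0],"gripper": 20},{"dp": [0.15,0,0],"angular": [0,0,0],"gripper": 20},{"dp": [0.1,0,0],"angular": [0,0,0],"gripper": 20},{"dp": [0.05,0,0],"angular": [0,0,0],"gripper": 20},{"dp": [0,0,0],"angular": [0,0,0],"gripper": 20},{"dp": [0,0,0],"angular": [0,0,0],"gripper": 20},{"dp": [0,0,0],"angular": [0,0,0],"gripper": 20}]}}

```text
clock: 25.65
position: [0.5021, 0.2298, 0.1428]
ee_rot: [0.522, 0.478, 0.52, -0.479]
contact_force: [-0.2, -0.3, -1.6]
width: 0.0271
```

Run:
```python
from h import *
go([.502,.230,.1085],np.arctan2(.996,-.088))
a=get_image("scene")
cv2.imwrite("pics/k.png",cv2.resize(a["image"][140:240,350:450],None,fx=5,fy=5,interpolation=3))
```

```text
t 25.65 pos [0.5021 0.2298 0.1428] w 0.0271 F [-0.236  -0.3191 -1.5644]
d world [-0.0001  0.0002 -0.0343] units tool [ 0.2859 -0.0011 -0.0028]
turn units [-0.0023  0.0016 -0.0011]
```

View pics/k.png

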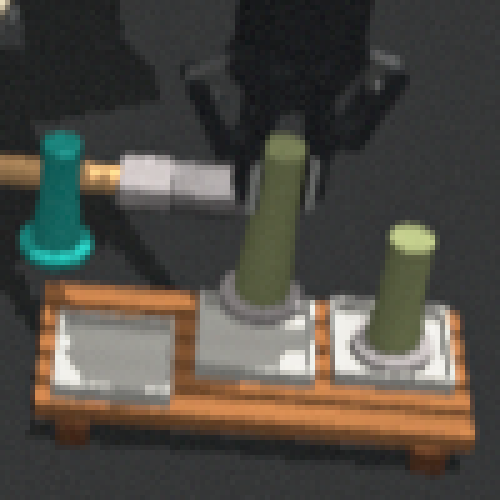

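The short leg stands inside tray a (plate (392,345)). The middle leg hangs over tray b (plate (258,297), tray centre (255,340)). I'll lower it.

Request:
{"fn": "arm_command", "kwargs": {"series": [{"dp": [0.07,0,0],"angular": [0,0,0],"gripper": 20},{"dp": [0.07,0,0],"angular": [0,0,0],"gripper": 20},{"dp": [0.06,0,0],"angular": [0,0,0],"gripper": 20},{"dp": [0.03,0,0],"angular": [0,0,0],"gripper": 20},{"dp": [0.02,0,0],"angular": [0,0,0],"gripper": 20},{"dp": [0.02,0,0],"angular": [0,0,0],"gripper": 20},{"dp": [0.015,0,0],"angular": [0,0,0],"gripper": 20},{"dp": [0,0,0],"angular": [0,0,0],"gripper": 20}]}}

```text
clock: 26.7
position: [0.503, 0.2299, 0.1093]
ee_rot: [0.522, 0.479, 0.519, -0.478]
contact_force: [0.6, -0.6, -1.8]
width: 0.0271
```

Request:
{"fn": "arm_command", "kwargs": {"series": [{"dp": [0.01,0,0],"angular": [0,0,0],"gripper": 20},{"dp": [0,0,0],"angular": [0,0,0],"gripper": 20},{"dp": [0,0,0],"angular": [0,0,0],"gripper": 20},{"dp": [0,0,0],"angular": [0,0,0],"gripper": 20},{"dp": [0,0,0],"angular": [0,0,0],"gripper": 20},{"dp": [0,0,0],"angular": [0,0,0],"gripper": 20},{"dp": [0,0,0],"angular": [0,0,0],"gripper": 20},{"dp": [0,0,0],"angular": [0,0,0],"gripper": 20}]}}

```text
clock: 27.7
position: [0.5034, 0.2299, 0.1087]
ee_rot: [0.523, 0.479, 0.519, -0.477]
contact_force: [-0.6, -0.3, 1.6]
width: 0.0273
```

Contact: the force turned positive at 0.1087 (expected 0.1088). I'll release and rise.

Request:
{"fn": "arm_command", "kwargs": {"series": [{"dp": [0,0,0],"angular": [0,0,0],"gripper": 55},{"dp": [0,0,0],"angular": [0,0,0],"gripper": 55},{"dp": [0,0,0],"angular": [0,0,0],"gripper": 55},{"dp": [-0.2,0,0],"angular": [0,0,0],"gripper": 55},{"dp": [-0.4,0,0],"angular": [0,0,0],"gripper": 55},{"dp": [-0.4,0,0],"angular": [0,0,0],"gripper": 55},{"dp": [0,-0.04,0.3],"angular": [0,0,0],"gripper": 55},{"dp": [0,-0.04,0.4],"angular": [0,0,0],"gripper": 55}]}}

```text
clock: 28.7
position: [0.5009, 0.1465, 0.2312]
ee_rot: [0.524, 0.478, 0.52, -0.476]
contact_force: [0.5, -0.7, -0.7]
width: 0.0549
```

Request:
{"fn": "arm_command", "kwargs": {"series": [{"dp": [0,-0.04,0.48],"angular": [0,0,0],"gripper": 55},{"dp": [0,-0.04,0.48],"angular": [0,0,0],"gripper": 55},{"dp": [0,-0.04,0.48],"angular": [0,0,0],"gripper": 55},{"dp": [0,-0.04,0.48],"angular": [0,0,0],"gripper": 55},{"dp": [0,-0.04,0.48],"angular": [0,0,0],"gripper": 55},{"dp": [0,-0.04,0.48],"angular": [0,0,0],"gripper": 55},{"dp": [0,-0.04,0.4],"angular": [0,0,0],"gripper": 55},{"dp": [0,-0.04,0.3],"angular": [0,0,0],"gripper": 55}]}}

```text
clock: 29.7
position: [0.5017, -0.2991, 0.2328]
ee_rot: [0.526, 0.479, 0.518, -0.474]
contact_force: [-0.2, 0.7, -0.1]
width: 0.0551
```

Run:
```python
from h import *
go([.503,-.322,.225],np.arctan2(.996,-.088))
r=get_image("scene");print(top(r,[.503,.23],.153),top(r,[.505,-.322],.162))
```

```text
t 29.7 pos [ 0.5017 -0.2991  0.2328] w 0.0551 F [-0.1966  0.6878 -0.0596]
d world [ 0.0013 -0.0229 -0.0078] units tool [ 0.0659 -0.0078  0.1905]
turn units [ 0.0019  0.002  -0.0079]
(51, array([0.5059, 0.2309, 0.153 ]), array([0.5062, 0.2307, 0.1536])) (51, array([ 0.5053, -0.3205,  0.1618]), array([ 0.5079, -0.3204,  0.1625]))
```

Request:
{"fn": "arm_command", "kwargs": {"series": [{"dp": [0,0,0.185],"angular": [0,0,-0.004],"gripper": 55},{"dp": [0,0,0],"angular": [0,0,0],"gripper": 55},{"dp": [0,0,0],"angular": [0,0,0],"gripper": 55},{"dp": [0.1,0,0],"angular": [0,0,0],"gripper": 55},{"dp": [0.15,0,0],"angular": [0,0,0],"gripper": 55},{"dp": [0.1,0,0],"angular": [0,0,0],"gripper": 55},{"dp": [0,0,0],"angular": [0,0,0],"gripper": 55},{"dp": [0,0,0],"angular": [0,0,0],"gripper": 55}]}}

```text
clock: 30.75
position: [0.5031, -0.3235, 0.1874]
ee_rot: [0.524, 0.477, 0.52, -0.477]
contact_force: [0.7, 0.8, 0.4]
width: 0.055
```

Run:
```python
from h import *
go([.504,-.322,.119],np.arctan2(.996,-.088))
```

```text
t 30.75 pos [ 0.5031 -0.3235  0.1874] w 0.055 F [0.6991 0.8056 0.3724]
d world [ 0.0009  0.0015 -0.0684] units tool [ 0.5703  0.0067 -0.0145]
turn units [ 0.0011  0.0029 -0.0025]
```

Request:
{"fn": "arm_command", "kwargs": {"series": [{"dp": [0.1,0.005,-0.012],"angular": [0,0,0],"gripper": 55},{"dp": [0.2,0,0],"angular": [0,0,0],"gripper": 55},{"dp": [0.15,0,0],"angular": [0,0,0],"gripper": 55},{"dp": [0.08,0,0],"angular": [0,0,0],"gripper": 55},{"dp": [0.02,0,0],"angular": [0,0,0],"gripper": 55},{"dp": [0,0,0],"angular": [0,0,0],"gripper": 55},{"dp": [0,0,0],"angular": [0,0,0],"gripper": 55},{"dp": [0,0,0],"angular": [0,0,0],"gripper": 55}]}}

```text
clock: 31.75
position: [0.5059, -0.3234, 0.1213]
ee_rot: [0.526, 0.477, 0.517, -0.477]
contact_force: [-0.7, 0.3, -0.0]
width: 0.055
```

Request:
{"fn": "arm_command", "kwargs": {"series": [{"dp": [0,0,0],"angular": [0,0,0],"gripper": 20},{"dp": [0,0,0],"angular": [0,0,0],"gripper": 20},{"dp": [0,0,0],"angular": [0,0,0],"gripper": 20},{"dp": [0,0,0],"angular": [0,0,0],"gripper": 20},{"dp": [0,0,0],"angular": [0,0,0],"gripper": 20},{"dp": [0,0,0],"angular": [0,0,0],"gripper": 20},{"dp": [0,0,0],"angular": [0,0,0],"gripper": 20},{"dp": [0,0,0],"angular": [0,0,0],"gripper": 20}]}}

```text
clock: 32.75
position: [0.5062, -0.3236, 0.1221]
ee_rot: [0.527, 0.477, 0.517, -0.477]
contact_force: [0.4, -0.1, -0.6]
width: 0.0271
```

Request:
{"fn": "arm_command", "kwargs": {"series": [{"dp": [-0.1,0,0],"angular": [0,0,0],"gripper": 20},{"dp": [-0.2,0,0],"angular": [0,0,0],"gripper": 20},{"dp": [-0.25,0,0],"angular": [0,0,0],"gripper": 20},{"dp": [-0.2,0,0],"angular": [0,0,0],"gripper": 20},{"dp": [-0.1,0,-0.1],"angular": [0,0,0],"gripper": 20},{"dp": [0,0.03,-0.2],"angular": [0,0,0],"gripper": 20},{"dp": [0,0.04,-0.3],"angular": [0,0,0],"gripper": 20},{"dp": [0,0.04,-0.35],"angular": [0,0,0],"gripper": 20}]}}

```text
clock: 33.75
position: [0.5061, -0.2019, 0.2252]
ee_rot: [0.524, 0.479, 0.518, -0.478]
contact_force: [-0.1, 1.1, -1.7]
width: 0.0268
```

Request:
{"fn": "arm_command", "kwargs": {"series": [{"dp": [0,0.05,-0.4],"angular": [0,0,0],"gripper": 20},{"dp": [0,0.05,-0.4],"angular": [0,0,0],"gripper": 20},{"dp": [0,0.05,-0.4],"angular": [0,0,0],"gripper": 20},{"dp": [0,0.05,-0.4],"angular": [0,0,0],"gripper": 20},{"dp": [0,0.05,-0.35],"angular": [0,0,0],"gripper": 20},{"dp": [0,0.05,-0.3],"angular": [0,0,0],"gripper": 20},{"dp": [0,0.03,-0.2],"angular": [0,0,0],"gripper": 20},{"dp": [0,0,-0.1],"angular": [0,0,0],"gripper": 20}]}}

```text
clock: 34.75
position: [0.5038, 0.1319, 0.2161]
ee_rot: [0.519, 0.474, 0.528, -0.477]
contact_force: [-0.4, -0.3, -1.7]
width: 0.0269
```

Run:
```python
from h import *
go([.519,.138,.175],np.arctan2(.996,-.088))
```

```text
t 34.75 pos [0.5038 0.1319 0.2161] w 0.0269 F [-0.432  -0.2661 -1.6513]
d world [ 0.0152  0.0061 -0.0411] units tool [ 0.3408  0.1354 -0.0361]
turn units [ 0.0047 -0.004   0.0083]
```

Request:
{"fn": "arm_command", "kwargs": {"series": [{"dp": [0,0.07,-0.03],"angular": [0,-0.002,0.005],"gripper": 20},{"dp": [0.05,0.06,-0.006],"angular": [0,0,0],"gripper": 20},{"dp": [0.15,0,0],"angular": [0,0,0],"gripper": 20},{"dp": [0.1,0,0],"angular": [0,0,0],"gripper": 20},{"dp": [0,0,0],"angular": [0,0,0],"gripper": 20},{"dp": [0,0,0],"angular": [0,0,0],"gripper": 20},{"dp": [0,0,0],"angular": [0,0,0],"gripper": 20},{"dp": [0,0,0],"angular": [0,0,0],"gripper": 20}]}}

```text
clock: 35.75
position: [0.5203, 0.1357, 0.178]
ee_rot: [0.521, 0.475, 0.524, -0.477]
contact_force: [-0.8, -0.0, -1.4]
width: 0.0272
```

Run:
```python
from h import *
go([.52,.138,.143],np.arctan2(.996,-.088))
a=get_image("scene")
cv2.imwrite("pics/l.png",cv2.resize(a["image"][140:240,350:450],None,fx=5,fy=5,interpolation=3))
```

```text
t 35.75 pos [0.5203 0.1357 0.178 ] w 0.0272 F [-0.7663 -0.0339 -1.4394]
d world [-0.0003  0.0023 -0.035 ] units tool [ 0.2919  0.0006 -0.019 ]
turn units [ 0.0031 -0.0005  0.0029]
```

View pics/l.png

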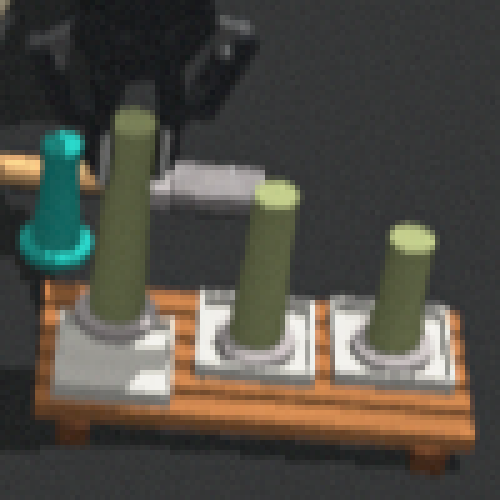

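The middle and short legs stand inside trays b and a. The tall leg hangs over tray c (plate (115,315), tray centre (113,358)). I'll lower it.

Request:
{"fn": "arm_command", "kwargs": {"series": [{"dp": [0.07,0,-0.018],"angular": [0,0,0],"gripper": 20},{"dp": [0.07,0,0],"angular": [0,0,0],"gripper": 20},{"dp": [0.06,0,0],"angular": [0,0,0],"gripper": 20},{"dp": [0.03,0,0],"angular": [0,0,0],"gripper": 20},{"dp": [0.02,0,0],"angular": [0,0,0],"gripper": 20},{"dp": [0.02,0,0],"angular": [0,0,0],"gripper": 20},{"dp": [0.015,0,0],"angular": [0,0,0],"gripper": 20},{"dp": [0,0,0],"angular": [0,0,0],"gripper": 20}]}}

```text
clock: 36.8
position: [0.5204, 0.1384, 0.1439]
ee_rot: [0.522, 0.476, 0.524, -0.476]
contact_force: [-0.5, 0.6, -2.0]
width: 0.027
```

Request:
{"fn": "arm_command", "kwargs": {"series": [{"dp": [0.01,0,0],"angular": [0,0,0],"gripper": 20},{"dp": [0,0,0],"angular": [0,0,0],"gripper": 20},{"dp": [0,0,0],"angular": [0,0,0],"gripper": 20},{"dp": [0,0,0],"angular": [0,0,0],"gripper": 20},{"dp": [0,0,0],"angular": [0,0,0],"gripper": 20},{"dp": [0,0,0],"angular": [0,0,0],"gripper": 20},{"dp": [0,0,0],"angular": [0,0,0],"gripper": 20},{"dp": [0,0,0],"angular": [0,0,0],"gripper": 20}]}}

```text
clock: 37.8
position: [0.5208, 0.1384, 0.1432]
ee_rot: [0.522, 0.476, 0.523, -0.476]
contact_force: [0.1, -0.6, 1.2]
width: 0.0267
```

Contact at 0.1432 (expected 0.143). I'll release, rise and back off clear.

Request:
{"fn": "arm_command", "kwargs": {"series": [{"dp": [0,0,0],"angular": [0,0,0],"gripper": 55},{"dp": [0,0,0],"angular": [0,0,0],"gripper": 55},{"dp": [0,0,0],"angular": [0,0,0],"gripper": 55},{"dp": [-0.2,0,0],"angular": [0,0,0],"gripper": 55},{"dp": [-0.4,0,0],"angular": [0,0,0],"gripper": 55},{"dp": [-0.4,0,0],"angular": [0,0,0],"gripper": 55},{"dp": [0,-0.3,0.2],"angular": [0,0,0],"gripper": 55},{"dp": [0,-0.3,0.2],"angular": [0,0,0],"gripper": 55}]}}

```text
clock: 38.8
position: [0.4552, 0.0836, 0.2658]
ee_rot: [0.523, 0.475, 0.524, -0.475]
contact_force: [0.1, -0.4, 0.4]
width: 0.0551
```

Run:
```python
from h import *
a=get_image("scene")
print(get_state()["position"],top(a,[.52,.138],.183),top(a,[.503,.23],.153),top(a,[.51,.317],.123))
p=proj(a,[.637,-.282,.102]);print("pawl",p,dep(a,p));p=proj(a,[.622,-.174,.085]);print("post",p,dep(a,p))
cv2.imwrite("pics/m.png",cv2.resize(a["image"][130:270,200:460],None,fx=3,fy=3,interpolation=3))
```

```text
[0.4503 0.081  0.2661] (56, array([0.5201, 0.1414, 0.183 ]), array([0.5217, 0.1408, 0.1834])) (55, array([0.5047, 0.2308, 0.1529]), array([0.5069, 0.2307, 0.1531])) (49, array([0.5116, 0.318 , 0.123 ]), array([0.5132, 0.3162, 0.1237]))
pawl [231.8305 221.3218] [ 0.6354 -0.2824  0.1006]
post [270.1689 221.9923] [ 0.6255 -0.1735  0.0881]
```

View pics/m.png

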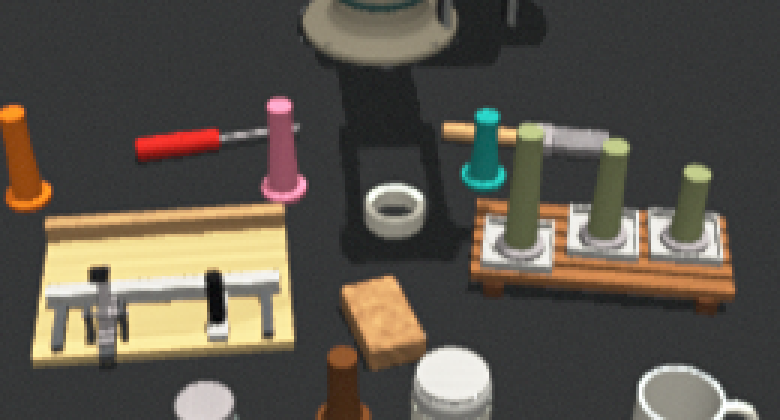

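All three legs are upright in their trays (plates at (520,245), (605,235), (688,237)), the clamp is back and the pawl is up. I'll hand in.

```bash
python3 -c "
from rig import *
print(get_state()['qd'],get_state()['contact_force']);print(sign_off())"
```

```text
[ 0.03131869  0.03840641 -0.04382984  0.05002532 -0.00305803  0.07739877] [-3.65576883 -0.74578117 -0.39883152]
the job is handed in; nothing more can be done
None
```

The job is done and handed in at about 39 s of the 104 s allowed; the hand-in reports no verdict.

- **Jig:** I lifted the pawl to about 1.1 rad. I then pulled the clamp bar back 40 mm by its post until it met the stop. In the last image the pawl was still up and the post was still back.
- **Legs:** The tall leg is in tray c, nearest the jig, the middle one is in tray b and the short one is in tray a. In the last image all three stood upright inside their trays. Their tops measured 183, 153 and 123 mm above the table, as they should. The look-alikes were not touched.
- **Disagreements:** Leg positions from the depth image read about 2 to 4 mm farther out in x than those triangulated from the two cameras. I used the triangulated ones, and the trays leave 8 mm of slack on each side.
- **At hand-in:** The gripper was clear of everything, but the arm was still coming to rest (joint speeds under 0.08 rad/s).

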